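# Drive the worn pin out of the hinge block

### The job

A worn brass pin is stuck in the bore of the white hinge block. Draw the drift rod out of its wooden holder, feed its chamfered nose into the bore from the side of the wooden rod rest (changing your hold farther back along the rod when your fingers come up to the block) and push the pin right through until it drops into the blue tray; leave the rod lying in the bore with its nose showing at the far side, and let go. Feel your way in and never ram the block with the rod, and leave the other things on the bench where they are.

Things in the scene. Friction and masses are not known exactly. Their poses are not given: they have to be found in the camera images.
- jig: The jig: white hinge block, wooden rod rest and blue tray on one steel plate, bolted down, level; place and yaw differ each time. Origin on the bench right under bore_mouth. Its y axis runs along the bore in the pushing direction (into the bore, towards the tray), x across, z up. Block: 60 mm wide, 90 mm long along the bore, top 28 mm above the bore's axis, plus a 10 mm brass plunger cap.
- bore_mouth (a point): Centre of the bore's near mouth, on the block's face, 70 mm above the bench; axes as the jig. The bore is round, 24 mm across, level and straight through, its mouth chamfered about 2 mm. A spring plunger in its roof 55 mm in presses on the pin: moving it takes roughly 5 to 25 N till its rear has passed the plunger, then much less; the plunger does not reach the rod.
- bore_exit (a point): Centre of the bore's far mouth, 90 mm beyond bore_mouth on the same axis; axes as the jig. The tray lies just below and beyond it.
- rest_seat (a point): Middle of the floor of the open-topped U-shaped rod rest, 150 mm behind bore_mouth in line with it, 12 mm thick along the bore, slot 29 mm wide, flared top about 90 mm above the bench; axes as the jig. Its floor is level with the bore's bottom, so the rod lying in both is level, axis 68.5 mm above the bench. Fingers have free room between rest and block, to 50 mm below the rod.
- tray_floor (a point): Centre of the rubber floor of the blue catch tray (outside 100 mm across, 145 mm along the bore; rim 46 mm above the bench), 167.5 mm beyond bore_mouth along the bore and 16 mm above the bench; axes as the jig.
- pin_center (a point): Centre of the loose brass pin, a plain cylinder 23 mm across and 40 mm long (about 90 g), with a dark centre mark on each end. It starts inside the bore, its near end 24 to 36 mm in from the mouth.
- pin: The whole brass pin, origin at its centre, y along its axis.
- drift_center (a point): Middle of the drift, a plain round aluminium rod 21 mm across and 240 mm long (160 to 260 g), red band at its tail. Its y axis runs along the rod towards the nose. It starts level in its holder, axis 56 mm above the bench, only its front 95 mm sticking out.
- drift_nose (a point): Centre of the drift's nose (end face, chamfered 2.5 mm by 4 mm), 120 mm from drift_center along the rod; same axes.
- drift: The whole drift, same place and axes as drift_center.
- holder_mouth (a point): Middle of the open front of the drift's holder, on the stored rod's axis. The holder is a fixed wooden sheath (floor, sides, roof, back wall; 50 mm wide, about 160 mm long, top 80 mm above the bench; place and yaw differ each time) over the rod's tail 145 mm: the rod leaves only by sliding out nose first, along the y axis. Nothing stands under the protruding rod.
- lacquer_jar: Bystander, leave alone: glass jar of lacquer, 70 mm across, 100 mm tall. Origin at the centre of its underside.
- tape_roll: Bystander, leave alone: roll of masking tape lying flat, 100 mm across, 24 mm high. Origin at the centre of its underside.
- mallet: Bystander, leave alone: hammer lying flat, about 0.3 m long. Origin at the centre of its underside.
- sanding_block: Bystander, leave alone: cork sanding block 110 x 60 x 40 mm. Origin at the centre of its underside.
- spray_gun: Bystander, leave alone: aluminium spray gun standing on its round cup, 90 mm across, 170 mm tall. Origin at the centre of its underside.

How it is judged:
On the way, in this order (a step that is already met when the one before it is completed fails the run):
1. the drift's nose has entered the bore (x of drift_nose in the frame of bore_mouth between -0.006 and 0.006 m and z of drift_nose in the frame of bore_mouth between -0.006 and 0.006 m and y of drift_nose in the frame of bore_mouth above 0.008 m and y of pin_center in the frame of bore_mouth below 0.09 m), for 0.05 s.
2. the drift, in the bore, has driven the pin's middle out past the far mouth (x of drift_nose in the frame of bore_mouth between -0.006 and 0.006 m and z of drift_nose in the frame of bore_mouth between -0.006 and 0.006 m and y of drift_nose in the frame of bore_mouth above 0.055 m and y of pin_center in the frame of bore_exit above 0.001 m).
At the end, for the whole second after the job is handed in: the pin lies at rest in the blue tray (its centre inside the walls and within 24 mm of the floor); the drift lies at rest in the bore, in line with it within 0.12 rad, its nose 1.5 to 90 mm beyond the far mouth; the robot holds nothing (x of pin_center in the frame of tray_floor between -0.046 and 0.046 m and y of pin_center in the frame of tray_floor between -0.072 and 0.072 m and z of pin_center in the frame of tray_floor below 0.024 m and x of drift_nose in the frame of bore_mouth between -0.006 and 0.006 m and z of drift_nose in the frame of bore_mouth between -0.006 and 0.006 m and y of drift_nose in the frame of bore_exit between 0.0015 and 0.09 m and angle between the y axis of drift_center and the y axis of bore_mouth, either way round below 0.12 rad and linear speed of each of pin, drift below 0.03 m/s and contact force between the fingers and drift below 0.1 N); the robot touches nothing.
It fails at once if the drift is rammed against the jig with more than 60 N (contact force between drift and jig above 60 N).
It fails at once if a bystander is shifted by more than 30 mm (distance of any of lacquer_jar, tape_roll, mallet, sanding_block, spray_gun from where it was at the start of the episode above 0.03 m).
It also fails if it takes over 53 s, if anything falls off the work surface, if the arm or the gripper's body presses on something with over 40 N, if the wrist force passes 120 N, or if a joint passes its speed limit or range.

### The arm

A 6-joint arm with a two-finger parallel gripper is mounted at the origin on the work surface. World frame = base frame: x ahead of the robot, y to its left, z up, the work surface at z = 0. Lengths are in m, angles in rad, forces in N, time in s.
With the tool pointing down it reaches from about 0.275 to 0.875 m from the base axis. Payload 12.5 kg.
Tool frame: the origin (TCP) lies at the very end of the fingers, on their centre line; the grasp point (between the pads) lies 19 mm behind it; x points along the fingers, y is the direction in which the jaws open and shut, and the axes are right-handed (so a half turn about x gives the same grasp; the last joint's range is limited). The gripper opens to 85 mm and grips with 20 to 120 N. Pads are 22 mm wide; open, the fingers measure 114 mm over their backs; the gripper's body (76 mm by 85 mm) begins 54 mm behind the grasp point. The pads swing forward as they close: fully open they stand 13 mm farther back than shut.
Start: joints at [1.181, 0.351, 1.652, -0, 1.139, -0.085], TCP at [0.165, 0.525, 0.208] pointing down, gripper open.
Joint ranges: [-2.75, 2.75], [-0.79, 2.1], [0.01, 2.65], [-1.57, 4.71], [0.07, 3.14], [-2.87, 2.87]. Speed limits (rad/s): [2.22, 2.22, 2.79, 3.14, 3.14, 3.14].

### API

Orientations are given as a 3x3 rotation matrix whose columns are the frame's x, y, z axes.
In Python, from bench import manip gives the robot as it stands. Calls block until the motion is done:
- manip.move_ptp(position, orientation): joint-space move of the TCP to a pose.
- manip.move_l(position, attitude=None, max_speed=0.15): straight line of the TCP; attitude=None keeps the orientation; max_speed is the mean speed in m/s.
- manip.move_j(angles): joint-space move.
- manip.set_gripper(opening, effort=None): opening from 0.0 (shut) to 1.0 (fully open); effort is the grip in N (None keeps the last); returns when the fingers have stopped.
- manip.dwell(seconds).
- manip.inverse_kinematics(position, orientation): joint angles nearest the present ones, or None.
- manip.grab_frame(name): name is "scene" or "top" or "wrist"; returns (picture, depth): 384x512x3 uint8, red, green, blue; 384x512 float32, m along the optical axis (not along the pixel's ray), 0 where there is no reading.
- manip.get_calibration(name): a dict with "camera_matrix" (3x3 intrinsics, pixels), "k1" (the pictures are not rectified: a ray, as slopes to the right and down, at radius r is drawn at 1 + k1 r^2 times it, then the intrinsics apply), "R" (3x3) and "t" (3): a world point X has camera coordinates R X + t. Camera axes: x right, y down, z forward; pixel columns grow to the right and rows downward; lengths in m; the calibration is good to about 2 mm. A picture is of the moment at which its call begins: read the wrist's pose just before it. get_calibration takes no time and is no camera call; for the wrist camera it gives the pose at the moment of the call.
A pose or a line that the arm cannot do raises manip.Unreachable and nothing moves.
- manip.sign_off(): hands the job in, once; it reports no verdict.
Trained networks look in the newest picture that a camera, given by its name, has taken for a name from the list of things; names that differ only in an ending like _2 or _b are one class to them, and where a whole thing is asked for, a point or a joint stands for the part that bears it (a point fixed in the world has none). Each returns a list of dicts, best first, with "confidence" (0 to 1); they miss things now and then, are a little off and sometimes report something else, mostly with a low value. They report only what shows in the picture. A call takes as long as a camera call.
- manip.look_for(camera, name): "at" ([x, y, z] in m, in world coordinates, good to about 4 mm: the middle of the surface that is visible of it).
Readings, each from a call of its own:
- manip.current_time(): time.
- manip.current_qpos(): joint angles.
- manip.current_joint_vel(): joint speeds.
- manip.current_joint_torque(): joint torques, N m.
- manip.current_ee_pos(): TCP position.
- manip.current_tcp_rot(): TCP orientation.
- manip.current_force(): force on the tool from outside, world axes, zero at the start.
- manip.current_ft_torque(): the same for the moment, N m.
- manip.current_grip_width(): opening from 0.0 (shut) to 1.0 (fully open).
Only numpy, scipy, OpenCV 4.12 (cv2) and the standard library are available. Lean on these libraries where they do the work, as an engineer would, in place of code of your own. Each camera call takes 0.05 s, during which the arm holds its last target. There are 200 camera calls.

## Working session

There is one attempt and no reset: what is moved stays moved. The work goes in short steps, each a Python script; the robot and the scene stay as the last script left them, time stands still between calls to the robot, and variables do not carry over. Pictures are saved under pics/ and viewed, about 8 in all and at most 12, crops included, and the job is handed in when it is done.

```bash
mkdir -p pics; ls
python3 - <<'E'
from bench import manip
import cv2,numpy as np
ims=[]
for c in ["scene","top"]:
    p,d=manip.grab_frame(c); np.savez(f'{c}.npz',p=p,d=d); cv2.imwrite(f'pics/{c}0.png',p[:,:,::-1])
    k=manip.get_calibration(c); print(c,k['camera_matrix'].tolist(),k['k1'],(-k['R'].T@k['t']).round(3),k['R'][2].round(2))
    for n in ["jig","bore_mouth","bore_exit","rest_seat","tray_floor","drift","drift_nose","drift_center","holder_mouth","lacquer_jar","tape_roll","mallet","sanding_block","spray_gun"]:
        r=manip.look_for(c,n); print(n,[(np.round(a['at'],3).tolist(),round(a['confidence'],2)) for a in r[:2]])
print(manip.current_time())
E
```

```text
pics
scene [[401.2838377051449, 0.0, 258.62609533691887], [0.0, 401.2838377051449, 185.975881873073], [0.0, 0.0, 1.0]] -0.13549296561814145 [ 1.037 -0.504  1.204] [-0.36  0.38 -0.85]
jig [([0.475, 0.012, 0.014], 0.84)]
bore_mouth [([0.473, 0.008, 0.016], 0.93), ([0.671, 0.365, 0.019], 0.65)]
bore_exit [([0.47, 0.008, 0.015], 0.82)]
rest_seat [([0.475, 0.007, 0.014], 0.9)]
tray_floor [([0.472, 0.014, 0.016], 0.79)]
drift [([0.685, -0.048, 0.072], 0.56)]
drift_nose [([0.687, -0.046, 0.068], 0.54)]
drift_center [([0.692, -0.041, 0.069], 0.48)]
holder_mouth [([0.715, -0.189, 0.082], 0.71)]
lacquer_jar [([0.555, 0.369, 0.074], 0.78)]
tape_roll [([0.672, 0.366, 0.022], 0.9)]
mallet [([0.427, -0.425, 0.022], 0.65), ([0.559, 0.366, 0.075], 0.6)]
sanding_block [([0.673, -0.426, 0.043], 0.81)]
spray_gun [([0.474, 0.474, 0.112], 0.95)]
top [[381.7638033175124, 0.0, 257.13666235416605], [0.0, 381.7638033175124, 190.61536124507455], [0.0, 0.0, 1.0]] -0.0417333328771487 [0.449 0.015 1.157] [ 0.12 -0.02 -0.99]
jig [([0.463, 0.035, 0.02], 0.87), ([0.467, 0.481, 0.117], 0.69)]
bore_mouth [([0.456, 0.032, 0.015], 0.89), ([0.686, -0.053, 0.062], 0.38)]
bore_exit [([0.464, 0.028, 0.015], 0.98), ([0.688, -0.168, 0.082], 0.21)]
rest_seat [([0.462, 0.03, 0.013], 0.56)]
tray_floor [([0.463, 0.03, 0.014], 0.75)]
drift [([0.688, -0.048, 0.066], 0.74), ([0.668, -0.418, 0.044], 0.53)]
drift_nose [([0.682, -0.055, 0.063], 0.56)]
drift_center [([0.684, -0.051, 0.065], 0.55), ([0.465, 0.48, 0.117], 0.29)]
holder_mouth [([0.69, -0.166, 0.082], 0.91)]
lacquer_jar [([0.547, 0.373, 0.1], 0.56)]
tape_roll [([0.671, 0.373, 0.024], 0.85)]
mallet [([0.413, -0.423, 0.021], 0.69), ([0.468, 0.481, 0.117], 0.41)]
sanding_block [([0.663, -0.418, 0.042], 0.68)]
spray_gun [([0.468, 0.478, 0.116], 0.73), ([0.462, 0.028, 0.016], 0.69)]
1.5
```

View pics/top0.png

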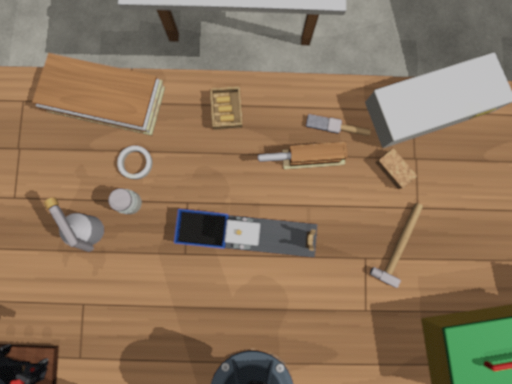

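View pics/scene0.png

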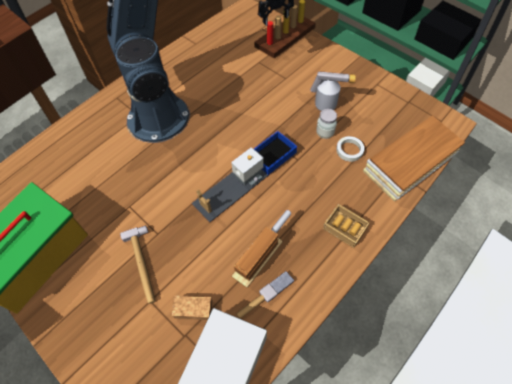

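Top view: jig at (200–315, 230), with the tray to the left (+y). The rod's nose protrudes from the holder at (260–290, 156), also pointing +y. Next I'll fit the geometry from both depth images.

```bash
cat > h.py <<'E'
from bench import manip
import cv2,numpy as np
def cloud(d,k):
    K=k['camera_matrix']; v,u=np.mgrid[0:384,0:512]
    xd=np.stack([(u-K[0,2])/K[0,0],(v-K[1,2])/K[1,1]],-1)
    s=xd.copy()
    for _ in range(8): s=xd/(1+k['k1']*(s**2).sum(-1,keepdims=True))
    P=np.dstack([s*d[...,None],d])
    return (P-k['t'])@k['R'], d>0
def rect(P):
    r=cv2.minAreaRect((P[:,:2]*1000).astype(np.float32)); b=cv2.boxPoints(r)
    e=[b[1]-b[0],b[2]-b[1]]; e=max(e,key=np.linalg.norm)
    a=np.arctan2(e[1],e[0]); a=a if a>0 else a+np.pi   # long axis heading, towards +y
    return np.round(np.array(r[0])/1000,4),np.round(np.array(r[1]),1),round(float(a),4),len(P)
def report(p,d,k):
    X,ok=cloud(d,k); p=p.astype(int); R,G,B=p[...,0],p[...,1],p[...,2]
    x,y,z=X[...,0],X[...,1],X[...,2]
    jig=ok&(x>.36)&(x<.56)&(y>-.2)&(y<.26)
    for n,m in dict(block=jig&(z>.091)&(z<.104)&(np.abs(R-B)<45)&(R>120),
        tray=jig&(B>R+40)&(z>.03)&(z<.055), plate=jig&(z>.004)&(z<.02)&(y<.0),
        rest=jig&(z>.06)&(z<.098)&(y<-.04),
        rod=ok&(x>.62)&(x<.76)&(y>-.12)&(y<.05)&(z>.045)&(z<.076),
        holder=ok&(x>.62)&(x<.76)&(y>-.3)&(y<-.04)&(z>.074)&(z<.09)).items():
        if m.sum()>8: print(n,*rect(X[m]),'z',np.percentile(z[m],[10,50,90]).round(4))
    return X
E
python3 - <<'E'
from h import *
for c in ["scene","top"]:
    a=np.load(c+'.npz'); print(c); report(a['p'],a['d'],manip.get_calibration(c))
E
```

```text
scene
block [0.4643 0.0373] [93.1 62. ] 1.4833 375 z [0.0955 0.099  0.102 ]
tray [0.4741 0.1596] [145.4 103.9] 1.4592 284 z [0.0329 0.0416 0.0485]
plate [ 0.4601 -0.0999] [199.2 199.7] 1.5776 1517 z [0.005  0.0093 0.0129]
rest [ 0.4473 -0.1571] [13.5 57.4] 3.0566 70 z [0.0622 0.0776 0.0933]
rod [ 0.6923 -0.0626] [ 31.6 124. ] 1.841 187 z [0.0577 0.0658 0.0695]
holder [ 0.7001 -0.1581] [ 47.8 202.4] 1.6769 826 z [0.0784 0.0814 0.0843]
top
block [ 0.4568 -0.0418] [244.8  59.9] 1.49 682 z [0.0948 0.0973 0.0999]
tray [0.4728 0.158 ] [145.6  98.7] 1.4949 221 z [0.0366 0.045  0.0477]
plate [ 0.4603 -0.0995] [196.4 197.1] 3.1282 1784 z [0.0051 0.0076 0.0105]
rest [ 0.4475 -0.1588] [12.1 57.9] 3.0517 61 z [0.0608 0.0855 0.0922]
rod [ 0.6817 -0.0618] [ 44.  112.4] 1.7852 255 z [0.0572 0.0631 0.0671]
holder [ 0.7014 -0.1779] [ 48.4 160.8] 1.6811 890 z [0.0769 0.0793 0.0821]
```

```bash
cat >> h.py <<'E'
def rot(yaw,s=1):  # fingers down, jaws across heading yaw
    y=s*np.array([np.sin(yaw),-np.cos(yaw),0]); x=np.array([0,0,-1.]); return np.column_stack([x,y,np.cross(x,y)])
E
python3 - <<'E'
from h import *
print(manip.current_tcp_rot().round(2).tolist(), manip.current_grip_width())
for s in (1,-1):
    for p,yw in (([.684,-.02,.2],1.68),([.46,-.1,.1],1.487)):
        q=manip.inverse_kinematics(np.array(p),rot(yw,s)); print(s,None if q is None else np.round(q,2))
p0=np.array([.689,-.065,.0]); R=rot(1.68,-1)
q=manip.inverse_kinematics(np.array([.689,-.065,.2]),R)
if q is None or abs(q[5])>2: R=rot(1.68,1)
manip.move_ptp(np.array([.689,-.065,.19]),R)
k=manip.get_calibration('wrist'); p,d=manip.grab_frame('wrist'); np.savez('w1.npz',p=p,d=d); cv2.imwrite('pics/w1.png',p[:,:,::-1])
report(p,d,k); print(manip.current_time(),(-k['R'].T@k['t']).round(3),k['R'][2].round(2))
E
```

```text
[[0.0, 0.3, 0.95], [-0.0, 0.95, -0.3], [-1.0, -0.0, 0.0]] 1.0020857162898047
1 [-0.1   0.61  1.27 -0.    1.26 -0.21]
1 [-0.31  0.36  1.95 -0.    0.83 -0.23]
-1 None
-1 None
block [0.4856 0.0269] [74.4 19. ] 1.49 1948 z [0.098  0.099  0.0999]
plate [ 0.4551 -0.0894] [186.7 101.8] 1.4914 10828 z [0.0079 0.0089 0.01  ]
rest [ 0.4529 -0.1575] [14.1 52.4] 3.064 521 z [0.0619 0.0726 0.0919]
rod [ 0.6907 -0.054 ] [ 49.2 105.7] 1.6833 2462 z [0.0589 0.0654 0.0675]
holder [ 0.7036 -0.1777] [ 47.5 164.7] 1.6756 6143 z [0.08   0.0809 0.0817]
4.3333 [0.681 0.016 0.357] [ 0.04 -0.31 -0.95]
```

View pics/w1.png

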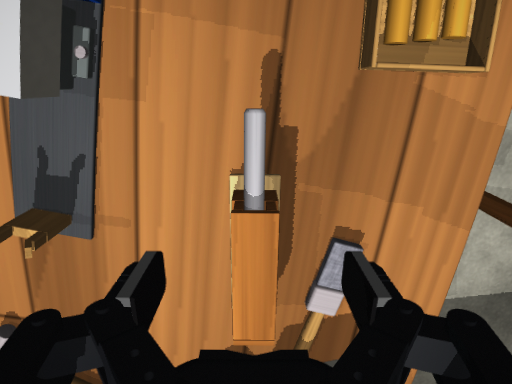

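The wrist view shows the rod (245–265, 108–208) coming out of its holder (232–278, 190–340), with the block at the left edge. I'll fit the rod's axis from its grey pixels, then grasp near the holder mouth.

Run:
```python
from h import *
k=manip.get_calibration('wrist'); a=np.load('w1.npz'); X,ok=cloud(a['d'],k); p=a['p'].astype(int)
x,y,z=np.moveaxis(X,-1,0)
m=ok&(np.abs(x-.69)<.04)&(y>-.085)&(y<.03)&(z>.057)&(z<.075)&(np.abs(p[...,0]-p[...,2])<40)
P=X[m]; print(rect(P)); nose=P[:,1].max()
# bin centres
Y=np.arange(-.08,.0,.01); c=[(yy,(P[np.abs(P[:,1]-yy)<.005,0]).min(),(P[np.abs(P[:,1]-yy)<.005,0]).max(),np.percentile(P[np.abs(P[:,1]-yy)<.005,2],95)) for yy in Y if (np.abs(P[:,1]-yy)<.005).sum()>5]
c=np.array(c); mid=c[:,1:3].mean(1); f=np.polyfit(c[:,0],mid,1); print(c.round(4).tolist(),'slope',f, 'heading',np.pi/2-np.arctan(f[0]),'nose y',nose)
h=ok&(np.abs(x-.70)<.05)&(y>-.3)&(y<-.05)&(z>.077)&(z<.086); print('holder front y',np.percentile(y[h],99.5))
```

```text
(array([ 0.689 , -0.0439]), array([20.4, 84.2]), 1.673, 1858)
[[-0.08, 0.6821, 0.7032, 0.0676], [-0.07, 0.6811, 0.7021, 0.0679], [-0.06, 0.6801, 0.7008, 0.0676], [-0.05, 0.679, 0.6996, 0.0676], [-0.04, 0.678, 0.6991, 0.0676], [-0.03, 0.677, 0.6981, 0.0678], [-0.02, 0.6759, 0.6969, 0.0675], [-0.01, 0.675, 0.6956, 0.0676]] slope [-0.10344227  0.68431316] heading 1.6738719882869608 nose y -0.0014955501623127444
holder front y -0.09529044676154881
```

```bash
cat >> h.py <<'E'
def u(yaw): return np.array([np.cos(yaw),np.sin(yaw),0])
HJ=1.488; M=np.array([.460,-.008,0])   # jig heading, mouth (first estimate)
E
python3 - <<'E'
from h import *
hd=1.674; g=np.array([.6843+.1034*.073,-.073,.037]); R=rot(hd)
manip.move_ptp(g+[0,0,.06],R); manip.move_l(g,R,.12)
print('F',manip.current_force().round(1))
manip.set_gripper(0.0,100); w=manip.current_grip_width(); print('grip',w,manip.current_force().round(1),manip.current_time())
if w<.1: raise SystemExit
manip.move_l(g+.03*u(hd),R,.06); print(manip.current_grip_width(),manip.current_force().round(1))
manip.move_l(g+.162*u(hd),R,.14); print(manip.current_grip_width(),manip.current_force().round(1))
manip.move_l(g+.162*u(hd)+[0,0,.09],R,.15)
t=M-.105*u(HJ); t[2]=.13
manip.move_ptp(t,rot(HJ)); print(manip.current_ee_pos(),manip.current_time(),manip.current_qpos().round(2))
k=manip.get_calibration('wrist'); p,d=manip.grab_frame('wrist'); np.savez('w2.npz',p=p,d=d,**k); cv2.imwrite('pics/w2.png',p[:,:,::-1])
report(p,d,k); print(manip.current_force().round(2),manip.current_ft_torque().round(2))
E
```

```text
F [-0.3  0.3  0.2]
grip 0.13467235874464628 [-1.7 -0.3  4.5] 6.1333
0.1343198960403452 [-0.5  1.5 -0.5]
0.0040255515211221025 [ 0.1  0.4 -0.4]
[ 0.45218549 -0.11245727  0.12999205] 9.775 [-0.34  0.31  1.94  0.    0.9  -0.26]
block [0.4623 0.0039] [25.  60.5] 3.0539 4777 z [0.098  0.0989 0.0998]
plate [ 0.4551 -0.0896] [186.2 100.7] 1.4962 18633 z [0.008  0.0089 0.0098]
rest [ 0.4495 -0.1574] [13.5 58. ] 3.0772 594 z [0.0639 0.0841 0.0932]
rod [ 0.6732 -0.1092] [ 6.5 21.4] 1.6657 153 z [0.0454 0.0463 0.0475]
[0.71 0.74 1.09] [-0.    0.02 -0.02]
```

View pics/w2.png

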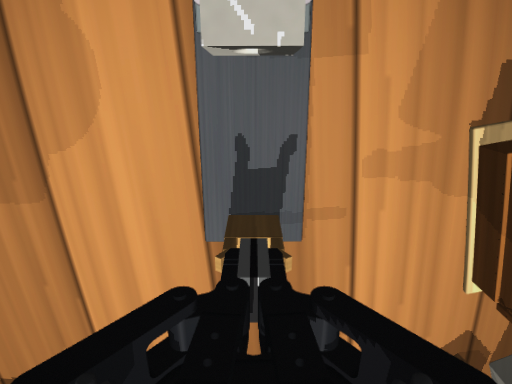

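The gripper is empty: the grip width read 0.134, which is too narrow for 21 mm, so the pads pinched off-axis and slipped during the draw. I'll look at where the rod is now.

Run:
```python
from h import *
for c in ['top','scene']:
    k=manip.get_calibration(c); p,d=manip.grab_frame(c); X,ok=cloud(d,k); q=p.astype(int); x,y,z=np.moveaxis(X,-1,0)
    cv2.imwrite(f'pics/{c}2.png',p[:,:,::-1])
    m=ok&(x>.6)&(x<.78)&(y>-.09)&(y<.25)&(z>.006)&(abs(q[...,0]-q[...,2])<45)&(q.min(-1)>70)
    if m.sum()>5: print(c,rect(X[m]),np.percentile(z[m],[5,50,95]).round(3),y[m].min(),y[m].max())
    if c=='top': t=cv2.resize(p[90:210,180:400],None,fx=3.5,fy=3.5)
    else: s=cv2.resize(p[180:300,200:340],None,fx=3,fy=3)
cv2.imwrite('pics/crop2.png',t[:,:,::-1])
```

```text
top (array([0.7653, 0.0303]), array([246.1,  72.9]), 1.3284, 490) [0.01  0.018 0.023] -0.08043007998719144 0.15509461576019956
scene (array([0.7704, 0.0389]), array([ 23.3, 241.9]), 1.6075, 377) [0.013 0.02  0.025] -0.08198089497156835 0.15982377316352614
```

View pics/crop2.png

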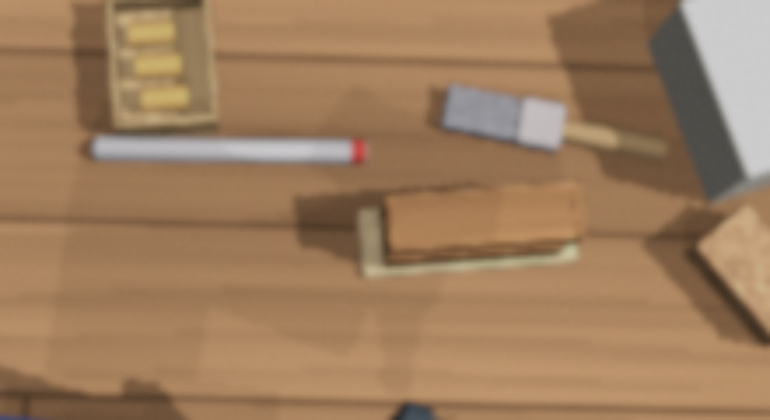

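The crop shows the whole rod out of the holder and lying on the bench. Its nose is at (92,148) and its red tail at (362,150), just below the cartridge box. I'll fit it from close by, grip it near the middle clear of the box, and check the grip.

```bash
cat >> h.py <<'E'
def rodfit(name,box,zr,save=None):
    k=manip.get_calibration('wrist'); p,d=manip.grab_frame('wrist')
    if save: cv2.imwrite(f'pics/{save}.png',p[:,:,::-1]); np.savez(save,p=p,d=d,**k)
    X,ok=cloud(d,k); q=p.astype(int); x,y,z=np.moveaxis(X,-1,0)
    m=ok&(x>box[0])&(x<box[1])&(y>box[2])&(y<box[3])&(z>zr[0])&(z<zr[1])&(((abs(q[...,0]-q[...,2])<40)&(q.min(-1)>70))|((q[...,0]>q[...,1]*2.2)&(q[...,0]>q[...,2]*1.9)))
    m=cv2.morphologyEx(m.astype(np.uint8),cv2.MORPH_OPEN,np.ones((5,5)))
    n,L,S,_=cv2.connectedComponentsWithStats(m); P=X[L==1+S[1:,4].argmax()]
    r=rect(P); print(name,r,'top z',np.percentile(P[:,2],95).round(4)); c=np.r_[r[0],0]; return c,r[2],max(r[1])/1000,P
E
python3 - <<'E'
from h import *
manip.set_gripper(1.0)
manip.move_ptp(np.array([.745,-.02,.22]),rot(1.6))
c,h,L,P=rodfit('rod',(.72,.82,-.13,.22),(.008,.03),'w3')
print('x at ends',P[P[:,1]>P[:,1].max()-.01,:2].mean(0),P[P[:,1]<P[:,1].min()+.01,:2].mean(0),manip.current_time())
E
```

```text
rod (array([0.772 , 0.0354]), array([ 19.9, 231.3]), 1.588, 3495) top z 0.0223
x at ends [0.76973676 0.1458416 ] [ 0.77326065 -0.07492991] 11.975
```

View pics/w3.png

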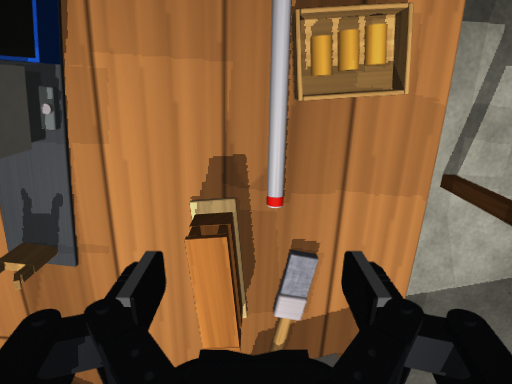

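The rod's tail is at (275,202) and its nose runs off the top of the picture beside the box (295–410, 5–98). I'll grip behind the middle, well clear of the box.

Run:
```python
from h import *
hd=1.588; g=np.array([.772-.0172*(.005-.035),.005,.004]); R=rot(hd)
manip.set_gripper(0.65)
manip.move_ptp(g+[0,0,.07],R); manip.move_l(g,R,.1); print('F',manip.current_force().round(1))
manip.set_gripper(0.0,40); print(manip.current_grip_width(),manip.current_force().round(1))
manip.dwell(.3); print(manip.current_grip_width())
manip.set_gripper(0.0,80); print(manip.current_grip_width(),manip.current_force().round(1))
manip.move_l(g+[0,0,.05],R,.1); print(manip.current_grip_width(),manip.current_force().round(1),manip.current_time())
p,d=manip.grab_frame('scene'); k=manip.get_calibration('scene'); cv2.imwrite('pics/s4.png',p[:,:,::-1])
w,dw=manip.grab_frame('wrist'); kw=manip.get_calibration('wrist'); X,ok=cloud(dw,kw); q=w.astype(int); x,y,z=np.moveaxis(X,-1,0)
m=ok&(abs(x-.772)<.03)&(y>.03)&(y<.17)&(z>.02)&(z<.12)&(abs(q[...,0]-q[...,2])<40)&(q.min(-1)>70)
P=X[m]
for a in np.arange(.04,.17,.02):
    s=P[abs(P[:,1]-a)<.005]; 
    if len(s): print(round(a,3),s[:,0].min().round(4),s[:,0].max().round(4),np.percentile(s[:,2],95).round(4))
cv2.imwrite('pics/s4c.png',np.hstack([cv2.resize(p[150:290,210:350],(400,400)),cv2.resize(w,(400,400))])[:,:,::-1])
```

```text
F [0.8 0.3 0.5]
0.004138481325567961 [-0.5  1.   0.7]
-0.001083049510065207
-0.004450174284368736 [ 0.3  0.1 -0. ]
0.00029762985430156644 [ 0.  -1.3 -0.7] 15.6167
0.04 0.7658 0.779 0.0221
0.06 0.765 0.7783 0.0221
0.08 0.7648 0.779 0.0222
0.1 0.7641 0.7779 0.0221
0.12 0.7639 0.7774 0.0223
```

View pics/s4c.png

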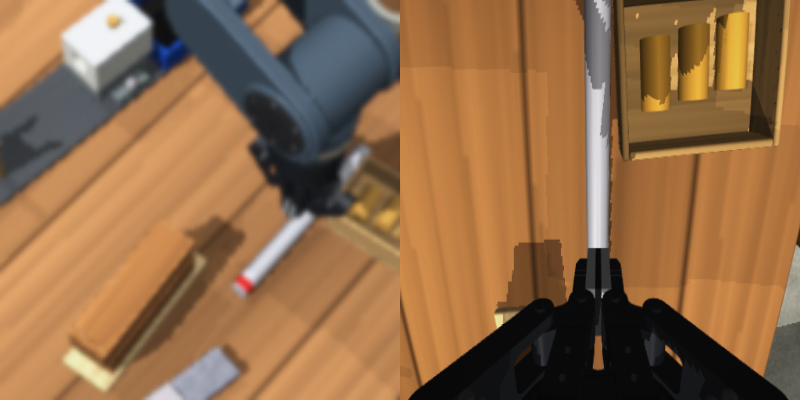

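The left half shows the gripper shut above the rod, which still lies on the bench; the right half shows the shut fingertips at (600,250). So the tips sit higher than the TCP reading says. I'll measure them in the depth image.

Run:
```python
from h import *
e=manip.current_ee_pos(); print('now',e.round(4),manip.current_tcp_rot().round(3).tolist(),manip.current_qpos().round(3))
a=np.load('w2.npz'); k={n:a[n] for n in('camera_matrix','k1','R','t')}
for nm,p,d,k,e in(('w2',a['p'],a['d'],k,np.array([.4522,-.1125,.13])),('now',*manip.grab_frame('wrist'),manip.get_calibration('wrist'),e)):
    X,ok=cloud(d,k); q=p.astype(int)
    for zlo in np.arange(-.03,.06,.01):
        D=X-e; m=ok&(np.linalg.norm(D[...,:2],axis=-1)<.035)&(D[...,2]>zlo)&(D[...,2]<zlo+.01)&(q.max(-1)<110)
        if m.sum()>3: print(nm,'dz',zlo.round(3),m.sum(),'dx',D[m][:,0].min().round(4),D[m][:,0].max().round(4),'dy',D[m][:,1].min().round(4),D[m][:,1].max().round(4))
```

```text
now [0.772  0.005  0.0531] [[-0.001, 1.0, 0.017], [0.0, 0.017, -1.0], [-1.0, -0.001, -0.0]] [-0.054  0.917  1.069  0.     1.158 -0.071]
w2 dz 0.02 45 dx -0.004 0.0083 dy 0.0092 0.0109
w2 dz 0.03 519 dx -0.0116 0.0154 dy 0.004 0.0112
w2 dz 0.04 705 dx -0.0118 0.0154 dy 0.0042 0.0112
w2 dz 0.05 691 dx -0.0118 0.0154 dy 0.0041 0.0114
now dz 0.02 54 dx -0.005 0.0074 dy 0.0095 0.0105
now dz 0.03 522 dx -0.0122 0.0148 dy 0.0052 0.0111
now dz 0.04 698 dx -0.0124 0.015 dy 0.0046 0.0112
now dz 0.05 703 dx -0.0123 0.0149 dy 0.0051 0.0113
```

Depth shows the fingertips about 28 mm above the reported TCP. That agrees with the 11.4 mm chord of the first pinch (0.065 − 0.037 = 28 mm). I'll correct for that offset and regrasp.

```bash
cat >> h.py <<'E'
OFF=.028   # real finger tips are this far behind the reported TCP
E
python3 - <<'E'
from h import *
hd=1.588; R=rot(hd); z0=.003-OFF
def st(s): print(s,round(manip.current_grip_width(),3),manip.current_force().round(1),manip.current_ee_pos().round(4),round(manip.current_time(),2))
g=np.array([.772-.0172*(.005-.035),.005,z0])
manip.set_gripper(0.65); 
manip.move_l(g+[0,0,.012],R,.1); st('a'); manip.move_l(g,R,.05); st('b')
manip.set_gripper(0.0,70); st('grip')
if manip.current_grip_width()<.18: raise SystemExit('no grip')
manip.move_l(g+[0,0,.012],R,.1); manip.move_l(g+[-.075,0.01,.012],R,.15); st('moved')
manip.move_l(g+[-.075,.01,.0005],R,.06); manip.set_gripper(.6); st('rel')
n=g+[-.075,.01,0]
manip.move_l(n+[0,0,.055],R,.2)
manip.move_l(n+[-.002,-.06,.17],R,.25)
c,h,L,P=rodfit('rod',(.64,.75,-.13,.25),(.008,.03))
print(P[:,1].min(),P[:,1].max(),P[P[:,1]>P[:,1].max()-.02,:2].mean(0),P[P[:,1]<P[:,1].min()+.02,:2].mean(0),manip.current_time())
E
```

```text
a 0.649 [0.1 0.7 0.4] [ 0.773   0.005  -0.0124] 17.15
b 0.648 [-0.   0.1 -0.2] [ 0.7723  0.005  -0.0254] 17.54
grip 0.22 [-2.1  0.7  8.3] [ 0.7733  0.005  -0.0232] 17.97
moved 0.222 [-0.5  0.1 -1. ] [ 0.6983  0.0149 -0.0128] 18.89
rel 0.598 [-0.6 -0.2  0.4] [ 0.6973  0.015  -0.025 ] 19.65
rod (array([0.6995, 0.0175]), array([ 20.1, 180.8]), 1.5954, 4341) top z 0.0223
-0.07271372583718472 0.10770810766675858 [0.69767024 0.09746639] [ 0.7013333  -0.06216726] 20.7917
```

```bash
sed -i 's/^HJ=.*/HJ=1.488; M=np.array([.461,-.0085,0])/' h.py
python3 - <<'E'
from h import *
hd=1.594; R=rot(hd); z0=.005-OFF
def st(s): print(s,round(manip.current_grip_width(),3),manip.current_force().round(1),manip.current_ee_pos().round(4),round(manip.current_time(),2))
g=np.array([.6985,.062,z0])
manip.move_l(g+[0,0,.05],R,.25); manip.move_l(g,R,.12); manip.set_gripper(0.0,90); st('grip')
if manip.current_grip_width()<.18: raise SystemExit('no grip')
manip.move_l(g+[0,0,.14],R,.2); st('up')
t=M-.120*u(HJ); t[2]=.1015
manip.move_ptp(t,rot(HJ)); st('hover')
k=manip.get_calibration('wrist'); p,d=manip.grab_frame('wrist'); np.savez('w5.npz',p=p,d=d,**k); cv2.imwrite('pics/w5.png',p[:,:,::-1])
report(p,d,k)
E
```

```text
grip 0.214 [-1.5 -0.5  6.9] [ 0.6991  0.062  -0.0217] 22.54
up 0.209 [-0.1 -0.4 -2.6] [0.6976 0.062  0.1154] 23.39
hover 0.21 [-0.1  0.  -1.9] [ 0.4521 -0.128   0.1016] 24.58
block [ 0.461  -0.0073] [ 2.6 59.7] 3.0566 504 z [0.0979 0.0989 0.1   ]
plate [ 0.4547 -0.0891] [186.4 101. ] 1.4919 14854 z [0.008  0.0089 0.0098]
rest [ 0.4499 -0.1516] [ 1.2 48.4] 3.0705 64 z [0.0605 0.0645 0.0747]
```

View pics/w5.png

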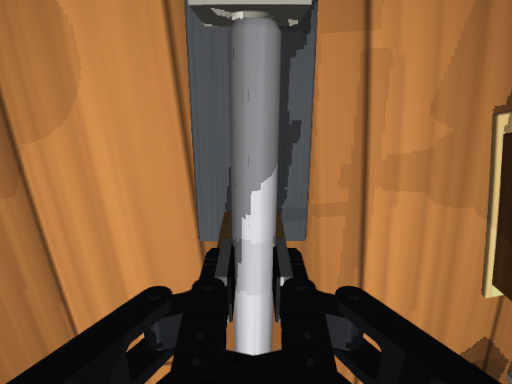

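Rod held straight, with its nose at (255,15) just short of the block face (190–315, 0–25). Now I'll measure the held rod's axis and compare it with the bore's line.

Run:
```python
from h import *
a=np.load('w5.npz'); k={n:a[n] for n in('camera_matrix','k1','R','t')}
X,ok=cloud(a['d'],k); U=u(HJ); N=np.array([U[1],-U[0],0])
D=X-M; s=D@U; l=D@N; z=X[...,2]
e=np.array([.4521,-.128,.1016]); print('tcp s,l',(e-M)@U,(e-M)@N)
m=ok&(abs(l)<.025)&(s<.0)&(s>-.105)&(z>.115)&(z<.17)
print('nose s',np.percentile(s[m],99.8))
for c in np.arange(-.1,0,.01):
    w=m&(abs(s-c)<.004)
    if w.sum()>20: print(c.round(3),'l',np.round((l[w].min()+l[w].max())/2,4),'w',np.round(np.ptp(l[w]),4),'top',np.percentile(z[w],97).round(4))
b=ok&(z>.094)&(z<.104)&(abs(l)<.04)&(s>-.02)&(s<.03); print('block face s',np.percentile(s[b],1),'l',l[b].min(),l[b].max())
a=np.load('w2.npz'); k={n:a[n] for n in('camera_matrix','k1','R','t')}; X,ok=cloud(a['d'],k); D=X-M; s=D@U; l=D@N; z=X[...,2]
b=ok&(z>.094)&(z<.104)&(abs(l)<.04)&(s>-.02)&(s<.03); print('w2 block face s',np.percentile(s[b],1),'l',l[b].min(),l[b].max())
for c in (.004,.02): w=b&(abs(s-c)<.003); print(c,l[w].min(),l[w].max())
```

```text
tcp s,l -0.11982667951738737 0.001013348823127551
nose s -0.014323214193113675
-0.1 l 0.0023 w 0.02 top 0.1456
-0.09 l 0.0023 w 0.0203 top 0.1457
-0.08 l 0.0024 w 0.0203 top 0.1458
-0.07 l 0.0025 w 0.02 top 0.1457
-0.06 l 0.0024 w 0.0204 top 0.1458
-0.05 l 0.0026 w 0.0202 top 0.1457
-0.04 l 0.0024 w 0.0204 top 0.1459
-0.03 l 0.0025 w 0.0204 top 0.1459
-0.02 l 0.0024 w 0.0202 top 0.1458
block face s 7.011708316268672e-05 l -0.029978168629274864 0.030285990572027247
w2 block face s 0.0003709608902476091 l -0.02990656061253922 0.03053224523066066
0.004 -0.02960103184121593 0.03011451120026369
0.02 -0.029658131363998808 0.03053224523066066
```

```bash
cat >> h.py <<'E'
def st(s): 
    f=manip.current_force(); print(s,'w',round(manip.current_grip_width(),3),'F along/lat/z',np.round([f@u(HJ),f@np.array([u(HJ)[1],-u(HJ)[0],0]),f[2]],1),'t',round(manip.current_time(),2)); return f
def at(s,l,z): U=u(HJ); p=M+s*U+l*np.array([U[1],-U[0],0]); p[2]=z; return p
E
python3 - <<'E'
from h import *
R=rot(HJ); L=.001-.0022; Z=.0373
manip.move_l(at(-.1215,L,.1016),R,.1); manip.move_l(at(-.1215,L,.055),R,.12); manip.move_l(at(-.1215,L,Z),R,.06); st('low')
k=manip.get_calibration('wrist'); p,d=manip.grab_frame('wrist'); X,ok=cloud(d,k); D=X-M; U=u(HJ); N=np.array([U[1],-U[0],0]); s=D@U;l=D@N;z=X[...,2]
for c in (-.08,-.025):
    w=ok&(abs(l)<.025)&(abs(s-c)<.004)&(z>.06)&(z<.1); print('l',(l[w].min()+l[w].max())/2,'top',np.percentile(z[w],97))
f0=manip.current_force()
for S in (-.112,-.107,-.103,-.098,-.092,-.086):
    manip.move_l(at(S,L,Z),R,.04); f=st(f'nose {S+.1055:.3f}')
    if np.linalg.norm(f-f0)>15: print('STOP'); break
E
```

```text
low w 0.209 F along/lat/z [-0.3 -0.5 -1.3] t 25.87
l 0.00015128150511454358 top 0.08118073763924508
l 0.00012357616371080384 top 0.08156976887515067
nose -0.007 w 0.212 F along/lat/z [ 1.  -0.2 -2.1] t 26.3
nose -0.002 w 0.206 F along/lat/z [ 0.4 -0.4 -2.3] t 26.57
nose 0.003 w 0.211 F along/lat/z [-0.4  0.3 -1.2] t 26.82
nose 0.007 w 0.211 F along/lat/z [ 1.  -0.3 -2. ] t 27.1
nose 0.013 w 0.208 F along/lat/z [ 0.1  0.7 -2. ] t 27.4
nose 0.020 w 0.209 F along/lat/z [ 0.4  0.  -1.6] t 27.7
```

The nose is in freely, with no contact force. Now I'll push the pin, checking the force at each step.

Run:
```python
from h import *
R=rot(HJ); L=-.0012; Z=.0373
for S in (-.080,-.073,-.066,-.058,-.050,-.042,-.034,-.026):
    manip.move_l(at(S,L,Z),R,.04); f=st(f'nose {S+.1055:.3f}')
    if np.linalg.norm(f)>38: print('STOP'); break
```

```text
nose 0.025 w 0.212 F along/lat/z [-0.1 -0.5 -1. ] t 28.0
nose 0.033 w 0.21 F along/lat/z [ 0.9  0.  -2.3] t 28.32
nose 0.039 w 0.206 F along/lat/z [-1.1  0.9 -2. ] t 28.65
nose 0.047 w 0.211 F along/lat/z [ 0.1  0.4 -1.2] t 29.0
nose 0.055 w 0.206 F along/lat/z [-0.3 -0.8 -2. ] t 29.35
nose 0.064 w 0.211 F along/lat/z [ 0.3  0.3 -1.6] t 29.7
nose 0.071 w 0.213 F along/lat/z [-0.1  1.  -2.1] t 30.05
nose 0.080 w 0.21 F along/lat/z [ 0.2  0.6 -2.9] t 30.4
```

I felt no pin resistance, although the readings were taken at standstill. I'll check by picture before regripping.

Run:
```python
from h import *
ims=[]
for c in('scene','wrist','top'):
    p,d=manip.grab_frame(c); ims.append(p)
    for n in('pin','pin_center','drift_nose'): print(c,n,[(np.round(a['at'],3).tolist(),round(a['confidence'],2)) for a in manip.look_for(c,n)[:2]])
    k=manip.get_calibration(c); X,ok=cloud(d,k); D=X-M; U=u(HJ); N=np.array([U[1],-U[0],0]); s=D@U;l=D@N;z=X[...,2]
    w=ok&(abs(l)<.02)&(s>.094)&(s<.16)&(z>.055)&(z<.095)
    if w.sum()>2: print(c,'beyond exit: s max',s[w].max().round(4),'n',w.sum(),p[w].mean(0))
cv2.imwrite('pics/s6.png',np.hstack([cv2.resize(ims[0][120:220,200:320],(400,400)),cv2.resize(ims[1],(400,400))])[:,:,::-1])
```

```text
scene pin [([0.457, -0.104, 0.079], 0.48)]
scene pin_center []
scene drift_nose [([0.454, -0.106, 0.085], 0.49)]
scene beyond exit: s max 0.1235 n 28 [118.96428571  92.67857143  54.67857143]
wrist pin []
wrist pin_center []
wrist drift_nose [([0.458, -0.044, 0.076], 0.95)]
top pin []
top pin_center [([0.469, 0.096, 0.076], 0.59), ([0.67, 0.372, 0.026], 0.27)]
top drift_nose []
top beyond exit: s max 0.1213 n 76 [116.22368421  91.77631579  55.71052632]
```

View pics/s6.png

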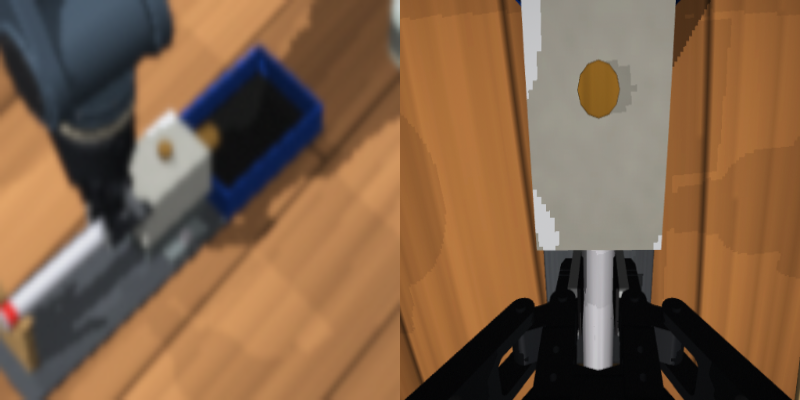

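The pin shows at the exit (brass at (208,133) in the left half), out to s ≈ 0.121 m, and the rod is in line. Now I'll regrip farther back and finish.

Run:
```python
from h import *
R=rot(HJ); L=-.0012; Z=.0363
manip.set_gripper(.5); st('open')
manip.move_l(at(-.118,L,Z),R,.15)
manip.set_gripper(0.0,80); st('regrip')
if manip.current_grip_width()<.18: raise SystemExit('no grip')
n0=.0805+.118
for S in (-.109,-.1,-.09,-.078,-.062):
    manip.move_l(at(S,L,Z),R,.045); f=st(f'nose {S+n0:.3f}')
    if np.linalg.norm(f)>38: print('STOP'); break
for c in('scene','top'):
    p,d=manip.grab_frame(c)
    if c=='scene': im=p
    for n in('pin_center',): print(c,n,[(np.round(a['at'],3).tolist(),round(a['confidence'],2)) for a in manip.look_for(c,n)[:2]])
    k=manip.get_calibration(c); X,ok=cloud(d,k); D=X-M; U=u(HJ); N=np.array([U[1],-U[0],0]); s=D@U;l=D@N;z=X[...,2]
    w=ok&(abs(l)<.02)&(s>.094)&(s<.2)&(z>.06)&(z<.095)
    if w.sum()>2: print(c,'beyond exit: s max',s[w].max().round(4),w.sum(),p[w].mean(0).round())
    w=ok&(abs(l)<.045)&(s>.1)&(s<.236)&(z>.025)&(z<.05)&(p[...,0].astype(int)>p[...,2]+25)
    if w.sum()>2: print(c,'pin: s,l,z',np.median(s[w]).round(3),np.median(l[w]).round(3),np.median(z[w]).round(3),w.sum())
cv2.imwrite('pics/s7.png',cv2.resize(im[110:220,200:320],(480,440))[:,:,::-1])
```

```text
open w 0.498 F along/lat/z [-0.8 -0.8  0.1] t 31.36
regrip w 0.21 F along/lat/z [ 2.9 -1.3  4.7] t 32.46
nose 0.090 w 0.212 F along/lat/z [5.1 0.2 5.9] t 32.81
nose 0.099 w 0.213 F along/lat/z [ 1.1  0.7 -0.3] t 33.16
nose 0.109 w 0.213 F along/lat/z [ 1.1 -0.3  0.6] t 33.53
nose 0.121 w 0.212 F along/lat/z [1.7 0.  0.5] t 33.95
nose 0.137 w 0.215 F along/lat/z [1.8 0.7 0.8] t 34.46
scene pin_center []
scene beyond exit: s max 0.1351 45 [118. 117. 120.]
scene pin: s,l,z 0.157 -0.001 0.036 55
top pin_center [([0.469, 0.147, 0.039], 0.59)]
top beyond exit: s max 0.1331 98 [118. 116. 117.]
top pin: s,l,z 0.155 -0.008 0.036 101
```

View pics/s7.png

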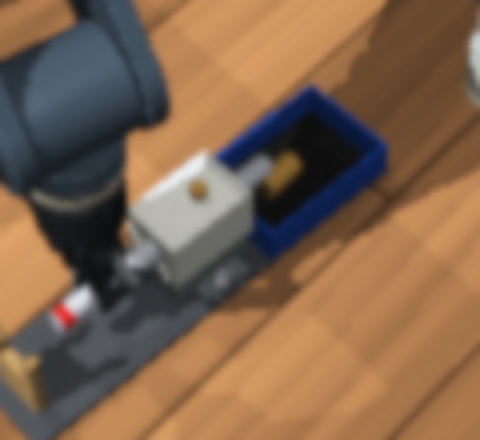

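The pin lies in the tray (282,172) and the rod's nose shows at the far side (255,170), about 45 mm out. I'll release, back away upward, check and hand in.

Run:
```python
from h import *
R=rot(HJ); e=manip.current_ee_pos()
manip.move_l(e-[0,0,.001],R,.05)
manip.set_gripper(.6); st('open'); manip.move_l(e+[0,0,.12],R,.12); manip.dwell(.5); st('up')
for c in('scene','top'):
    p,d=manip.grab_frame(c)
    if c=='scene': im=p
    k=manip.get_calibration(c); X,ok=cloud(d,k); D=X-M; U=u(HJ); N=np.array([U[1],-U[0],0]); s=D@U;l=D@N;z=X[...,2]
    w=ok&(abs(l)<.02)&(s>.094)&(s<.2)&(z>.055)&(z<.095); print(c,'nose s',s[w].max().round(4),'z',np.percentile(z[w],95).round(3))
    w=ok&(abs(l)<.045)&(s>.1)&(s<.236)&(z>.02)&(z<.05)&(p[...,0].astype(int)>p[...,2]+25); print('pin',np.median(s[w]).round(3),np.median(l[w]).round(3),np.median(z[w]).round(3))
cv2.imwrite('pics/s8.png',cv2.resize(im[110:220,200:320],(480,440))[:,:,::-1])
```

```text
open w 0.602 F along/lat/z [-0.2 -0.2  0.1] t 35.33
up w 0.601 F along/lat/z [-0.3  0.2 -0.2] t 36.98
scene nose s 0.1339 z 0.083
pin 0.157 -0.0 0.035
top nose s 0.1316 z 0.081
pin 0.155 -0.008 0.037
```

View pics/s8.png

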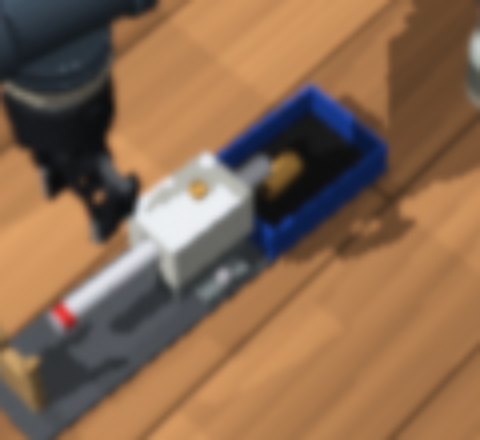

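The rod lies in the bore with its nose out at (258,170), the pin is in the tray at (283,172), and the gripper is clear above.

```bash
python3 -c "
from bench import manip
manip.sign_off(); print(manip.current_time())"
```

```text
the job is handed in; nothing more can be done
the job is handed in; nothing more can be done
```

The pin is out of the bore and lying in the blue tray, and I handed the job in at about 37 s of the 53 s limit. The rod is in the bore with its nose about 42–45 mm past the far mouth, and the gripper is open and clear of it.

**What went wrong on the way:** my first draw from the holder slipped. The real fingertips sit about 28 mm behind the reported tool point, so I pinched only the top of the rod. It came out of the holder but dropped and rolled to the cartridge box. I measured the offset with the wrist camera, picked the rod up off the bench and shifted my hold to 105 mm behind the nose.

**Insertion and push:** the rod was within about 0.2 mm of the bore's line sideways before it went in. I pushed in short steps, regripped once farther back, and drove the pin through.

**Last checks:**
- **Pin:** about 11 mm on the mouth side of the tray's centre along the bore, and level with lying on the floor.
- **Rod:** still in the bore with its nose showing after I let go.
- **Forces:** at most about 8 N in any reading. These were all taken at standstill, so the 5–25 N expected from the pin never showed and the peaks while moving are unknown. I confirmed the pin's movement from pictures instead.
- **Bystanders:** I did not measure them again at the end. None lay on the arm's path, and the force readings gave no sign of hitting anything else.

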